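Sort interlocked sanding blocks by feel

ROBOT

A 7-joint arm with a two-finger parallel gripper is mounted at the origin on the work surface. World frame = base frame: x ahead of the robot, y to its left, z up, the work surface at z = 0. Lengths are in m, angles in rad, forces in N, time in s.
With the tool pointing down it reaches from about 0.425 to 0.875 m from the base axis. Payload 9.9 kg.
Tool frame: the origin (TCP) lies at the very end of the fingers, on their centre line; the grasp point (between the pads) lies 19 mm behind it; z points along the fingers, y is the direction in which the jaws open and shut (so a half turn about z gives the same grasp; the last joint's range is limited). The gripper opens to 85 mm and grips with 20 to 120 N. Pads are 22 mm wide; open, the fingers measure 114 mm over their backs; the gripper's body (76 mm by 85 mm) begins 54 mm behind the grasp point. The pads swing forward as they close: fully open they stand 13 mm farther back than shut.
Start: joints at [1.136, 0.576, 0.025, 1.437, -0.015, 1.129, -0.057], TCP at [0.232, -0.634, 0.231] pointing down, gripper open.
Joint ranges: [-2.76, 2.76], [-0.34, 2.15], [-1.52, 1.57], [0.19, 2.46], [-1.09, 4.23], [0.17, 1.99], [-2.82, 2.82]. Speed limits (rad/s): [2.22, 2.22, 3.01, 3.01, 3.14, 3.14, 3.14].

INTERFACE

Orientations are given as a unit quaternion [w, x, y, z].
In Python, from station import sensors, vision, manip gives the robot as it stands.
- The arm moves only by the tool servo_tool, never from a script. Its argument "series" is a list that holds one entry, the list of rows, each a list of 7 numbers: the shift along the tool's x, y, z in m, then the turn, a rotation vector about the tool's x, y, z in rad, then the closure, from 0 (fully open) to 1 (shut). In form: [[[x, y, z, rx, ry, rz, gripper], ...]]. A call has 1 to 10 rows; each row shifts and turns the commanded pose from where the row before left it, along the tool's axes as they then stand; what a row does not reach is not made up. A row lasts 1/12 s, in which the tool goes at most 41.7 mm and 7.16 degrees, less where a joint would pass 70% of its speed; a pose out of reach is approached as far as the arm can. A call is refused whole if a number of a shift passes 0.0417 or a number of a turn 0.125, either way. A call with a gripper value outside its range is refused whole. The fingers move at their own pace and stop on an object; "force" is the grip in N (left out, the last holds). Time passes only in rows, so rows that do not move let the fingers close. It gives the time, the measured TCP pose, the force and the opening at its end, in the units of the state.
- sensors.get_obs(): the state, without advancing time (a new reading comes with each control period).
- vision.camera(name): name is "scene" or "side" or "wrist"; returns (picture, depth): 420x560x3 uint8, red, green, blue; 420x560 float32, m along the optical axis (not along the pixel's ray), 0 where there is no reading.
- vision.get_calibration(name): a dict with "vfov" (degrees; the focal length in pixels is half the picture's height over the tangent of half this angle, whatever the lens; pixels are square), "cx", "cy" (the principal point, pixels), "eye" and "rotation" of the camera in the world. Camera axes: x right, y down, z forward; pixel columns grow to the right and rows downward; lengths in m; the calibration is good to about 2 mm. A picture is of the moment at which its call begins: read the wrist's pose just before it. get_calibration takes no time and is no camera call; for the wrist camera it gives the pose at the moment of the call.
- manip.hand_in(): hands the job in, once; it reports no verdict.
The state is a dict: "t": time; "joints": joint angles; "qvel": joint speeds; "joint_torque": joint torques, N m; "ee_pos": TCP position; "tool_rot": TCP orientation; "wrist_force": force on the tool from outside, world axes, zero at the start; "torque": the same for the moment, N m; "gripper_width": finger opening in m.
Only numpy, scipy, OpenCV 4.12 (cv2) and the standard library are available. Lean on these libraries where they do the work, as an engineer would, in place of code of your own. Each camera call takes 0.05 s, during which the arm holds its last target.

TASK

Three look-alike sanding blocks are locked together in a row by their T-shaped tails: one is coarse, the other two are fine, and only the drag you feel when you rub a block along the bench tells which. Lift each block straight up out of the row, never tugging its neighbours along sideways, find the coarse one by feel, and set it down gently in the small plywood tray and the two fine ones in the long tray, all lying flat on the tray floor. Leave everything else on the bench where it is.

Things in the scene. Friction and masses are not known exactly. Their poses are not given: they have to be found in the camera images.
- block_a: One of three sanding blocks alike to the eye; letters say nothing of grit, places in the row are shuffled. Wooden base 50 (own x) x 64 (own y) x 16 mm high, abrasive all under it. A 16 mm high T tail stands 16 mm out of its +y end (neck 14, head 24 mm wide); a matching T socket is in the -y end, 2.5 mm clearance. Origin: centre of the underside of the 50 x 64 base, tail not counted; z up.
- block_b: Same shape and frame as block_a. On top of each block is a wooden grip rib: 24 mm wide (own x), 30 mm long (own y), centred over the origin, from 16 to 48 mm above the underside. Mass 100 to 200 g. At the start the three are locked in a row along their own y, 66.5 mm apart, underside at z = 3 mm on a rubber strip, so only a straight lift frees one.
- block_c: Same shape and frame as block_a. How grit feels: held by the rib, pressed on bare bench and dragged, a fine block resists with about 0.3 of the pressing force, the coarse one with about 1.1 (each up to 15 % more or less), whatever its mass; letters and looks tell nothing. coarse_face, fine_face_1, fine_face_2: names of the three undersides, on undisclosed blocks.
- liner: Fixed black rubber strip under the row, 62 (own x) x 226 (own y) x 3 mm thick, flat on the bench; origin at the centre of its underside; the row runs along its y. Around it is bare bench (a green mat let in flush). The bench from x = 0.395 to 0.465 m, y = -0.07 to 0.13 m is always clear at the start: a place to feel blocks.
- tray_small: Small open plywood tray, fixed: outside 94 (own x) x 114 (own y) x 28 mm high, walls and floor 5 mm thick (inside 84 x 104 mm): room for one block with its y along the tray's y. Origin: centre of its underside. Stands left or right of the row.
- tray_long: Long open plywood tray, fixed: outside 160 (own x) x 114 (own y) x 28 mm high, walls and floor 5 mm thick (inside 150 x 104 mm): room for two blocks side by side along its x, each with its y along the tray's y. Origin: centre of its underside. On the other side of the row from the small tray.
- paint_jar: Bystander, to be left alone: low glass paint jar, 48 mm across, 55 mm high. Origin at the centre of its underside.
- tape_roll: Bystander, to be left alone: cardboard tape ring lying flat, 90 mm across, 24 mm high. Origin at the centre of its underside.
- offcut: Bystander, to be left alone: plain wood offcut, 40 x 90 x 20 mm. Origin at the centre of its underside.
- screwdriver: Bystander, to be left alone: screwdriver lying down, 170 mm long.
- brush_mug: Bystander, to be left alone: white mug, 80 mm across, 90 mm high. Origin at the centre of its underside.
- glue: Bystander, to be left alone: white glue bottle, 50 mm across, 130 mm high. Origin at the centre of its underside.
- stamp_block: Bystander, to be left alone: dark wooden stamp block, 50 x 70 x 30 mm, lying between the robot and the sanding blocks, to one side. Origin at the centre of its underside.
There are look-alikes about, which are no part of the job. Leave any yellow look-alike of the block_c alone.

How it is judged:
At the end, for the whole second after the job is handed in: The coarse block lies in the small tray and both fine blocks in the long tray, each flat (within 0.12 rad) on the tray floor (underside less than 4 mm above it), inside the walls, at rest and released (x of coarse_face in the frame of tray_small between -0.042 and 0.042 m and y of coarse_face in the frame of tray_small between -0.052 and 0.052 m and z of coarse_face in the frame of tray_small below 0.011 m and angle between each of coarse_face, fine_face_1, fine_face_2's own z axis and vertical below 0.12 rad and x of fine_face_1 in the frame of tray_long between -0.075 and 0.075 m and y of fine_face_1 in the frame of tray_long between -0.052 and 0.052 m and z of each of fine_face_1, fine_face_2 in the frame of tray_long below 0.011 m and x of fine_face_2 in the frame of tray_long between -0.075 and 0.075 m and y of fine_face_2 in the frame of tray_long between -0.052 and 0.052 m and linear speed of each of block_a, block_b, block_c below 0.02 m/s and angular speed of each of block_a, block_b, block_c below 0.2 rad/s); the robot touches nothing.
It fails at once if two blocks are dragged or carried more than 20 mm while still locked together ((horizontal distance between block_a and block_b below 0.0725 m and angle between the y axis of block_a and the y axis of block_b, either way round below 0.12 rad and x of block_a in the frame of block_b between -0.006 and 0.006 m and z of block_a in the frame of block_b between -0.012 and 0.012 m and distance of each of block_a, block_b from where it was at the start of the episode above 0.02 m and horizontal distance between block_a and tray_long above 0.1 m) or (horizontal distance between block_b and block_c below 0.0725 m and angle between the y axis of block_b and the y axis of block_c, either way round below 0.12 rad and x of block_b in the frame of block_c between -0.006 and 0.006 m and z of block_b in the frame of block_c between -0.012 and 0.012 m and distance of each of block_b, block_c from where it was at the start of the episode above 0.02 m and horizontal distance between block_b and tray_long above 0.1 m) or (horizontal distance between block_a and block_c below 0.0725 m and angle between the y axis of block_a and the y axis of block_c, either way round below 0.12 rad and x of block_a in the frame of block_c between -0.006 and 0.006 m and z of block_a in the frame of block_c between -0.012 and 0.012 m and distance of each of block_a, block_c from where it was at the start of the episode above 0.02 m and horizontal distance between block_a and tray_long above 0.1 m)).
It fails at once if a block is let fall or thrown (faster than 0.7 m/s with the fingers off it) ((linear speed of block_a above 0.7 m/s and contact force between the fingers and block_a below 0.05 N) or (linear speed of block_b above 0.7 m/s and contact force between the fingers and block_b below 0.05 N) or (linear speed of block_c above 0.7 m/s and contact force between the fingers and block_c below 0.05 N)).
It fails at once if a bystander is moved more than 30 mm (distance of any of paint_jar, tape_roll, offcut, screwdriver, brush_mug, glue, stamp_block from where it was at the start of the episode above 0.03 m).
It also fails if it takes over 72 s, if anything falls off the work surface, if the arm or the gripper's body presses on something with over 40 N, if the wrist force passes 120 N, or if a joint passes its speed limit or range.

## Working session

There is one attempt and no reset: what is moved stays moved. The work goes in short steps, Python scripts to look and compute and a tool call to move; the robot and the scene stay as the last step left them, time stands still between calls to the robot, and variables do not carry over. Pictures are saved under pics/ and viewed, and the job is handed in when it is done.

Besides the shell and the picture viewer there is one more tool, called after "Call:" as name(argument=value, ...), one argument or row to a line, values as JSON. servo_tool: Moves the arm, as the interface text tells. Its arguments: {"type":"object","properties":{"series":{"type":"array"},"force":{"type":"number"}},"required":["series"]}

```bash
mkdir -p pics; ls; python3 - <<'E'
from station import sensors, vision
import cv2
print(sensors.get_obs())
for n in ("scene","side"):
    im,d=vision.camera(n); cv2.imwrite(f"pics/{n}0.png",im[:,:,::-1]); print(n,vision.get_calibration(n))
E
```

```text
pics
{'t': 0.0, 'joints': array([ 1.136222  ,  0.57653841,  0.02483214,  1.43794201, -0.01500377,
        1.12899871, -0.05651041]), 'qvel': array([ 1.60984207e-03, -9.31719128e-05, -5.97750783e-04, -6.05057606e-04,
       -2.03643281e-03,  1.15720503e-03,  7.25516779e-04]), 'joint_torque': array([ 7.40065079e-04, -7.65756440e+01,  2.25055575e+00, -2.85959619e+01,
        1.53962203e-02,  1.29184345e-02,  1.06482861e-05]), 'ee_pos': array([ 0.23179664, -0.63344994,  0.23042616]), 'tool_rot': array([-8.30133571e-04,  9.84655941e-01,  1.74504883e-01, -1.87572451e-04]), 'wrist_force': array([-0.68015952, -0.13180565,  0.6920826 ]), 'torque': array([-0.02517656,  0.0033787 , -0.03256722]), 'gripper_width': 0.08561471237721427}
scene {'vfov': 47.25059822953307, 'cx': 276.1844941755171, 'cy': 207.98883050803462, 'eye': array([ 0.93441666, -0.67408779,  0.89748075]), 'rotation': array([-0.35397362,  0.90687838,  0.21279072, -0.08363253])}
side {'vfov': 56.049889536727086, 'cx': 277.8492265565003, 'cy': 212.76071374913843, 'eye': array([0.34160075, 0.9098619 , 0.71470385]), 'rotation': array([ 0.06156618, -0.10864185,  0.88488386, -0.44876174])}
```

View pics/scene0.png

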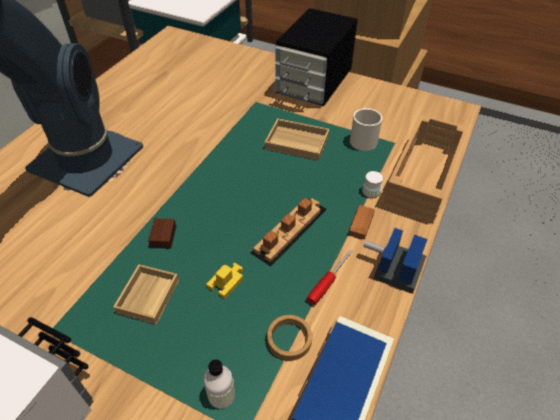

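View pics/side0.png

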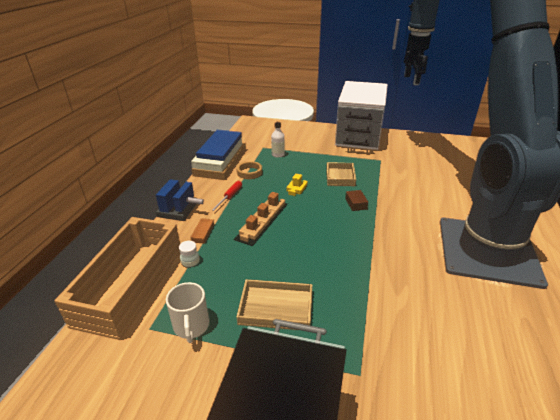

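```bash
cat > h.py <<'E'
import numpy as np, cv2
from scipy.spatial.transform import Rotation as R
from station import sensors, vision
def rot(q): return R.from_quat([q[1],q[2],q[3],q[0]]).as_matrix()
def cloud(n):
    c=vision.get_calibration(n); im,d=vision.camera(n)
    f=im.shape[0]/2/np.tan(np.radians(c['vfov']/2))
    v,u=np.mgrid[:im.shape[0],:im.shape[1]]
    P=np.stack([(u-c['cx'])/f*d,(v-c['cy'])/f*d,d],-1)@rot(c['rotation']).T+c['eye']
    P[d==0]=np.nan
    return im,P
def minrect(xy):
    (c,s,a)=cv2.minAreaRect((xy*1000).astype(np.float32)); return np.round(c,1),np.round(s,1),round(a,1)
E
python3 - <<'E'
from h import *
for n in("scene","side"):
    im,P=cloud(n); np.savez(f"{n}.npz",im=im,P=P)
    for (u,v) in ([(147,293),(297,138),(100,180),(290,228),(225,280),(200,230)] if n=="scene" else [(276,303),(341,175),(265,222)]): print(n,u,v,P[v,u].round(3))
    hsv=cv2.cvtColor(im,cv2.COLOR_RGB2HSV)
    ng=(hsv[...,2]>70)
    # tops: height bands in row area
    for lo,hi in((0.042,0.060),(0.022,0.034),(0.012,0.0225),(0.003,0.0095)):
        m=((P[...,2]>lo)&(P[...,2]<hi)&(P[...,0]>.36)&(P[...,0]<.85)&(abs(P[...,1])<.55)).astype(np.uint8)
        k,l,s,c=cv2.connectedComponentsWithStats(m,connectivity=4)
        for i in range(1,k):
            if s[i,4]>40:
                q=P[l==i]; print(n,lo,s[i,4],c[i].round(),*minrect(q[:,:2]),q[:,2].mean().round(4), im[l==i].mean(0).round())
E
```

```text
scene 147 293 [ 0.428 -0.288  0.006]
scene 297 138 [0.498 0.337 0.005]
scene 100 180 [ 0.105 -0.06   0.01 ]
scene 290 228 [ 0.637 -0.004  0.033]
scene 225 280 [ 0.575 -0.2    0.036]
scene 200 230 [ 0.433 -0.084  0.003]
scene 0.042 349 [301.  91.] [440.6 497.8] [150.   71.9] 12.7 0.0494 [72. 71. 64.]
scene 0.042 85 [367. 120.] [668.9 444.8] [57.  17.7] 11.9 0.052 [111. 103.  91.]
scene 0.042 140 [365. 134.] [681.3 389.8] [76.9 33.8] 12.5 0.0507 [111. 102.  90.]
scene 0.042 69 [426. 131.] [830.  471.2] [44.8 16. ] 45.7 0.0514 [82. 60. 38.]
scene 0.042 218 [374. 178.] [762.3 227. ] [41.3 44.9] 23.9 0.0539 [205. 197. 188.]
scene 0.042 91 [394. 195.] [827.4 191.5] [ 7.  43.6] 88.3 0.0515 [81. 59. 38.]
scene 0.042 114 [305. 203.] [640.9  71.3] [31.7 24.6] 74.6 0.0505 [136.  86.  50.]
scene 0.042 130 [288. 220.] [627.1   6.2] [32.1 24.5] 77.6 0.0498 [138.  87.  50.]
scene 0.042 135 [271. 237.] [613.6 -58.2] [31.9 24. ] 75.8 0.0503 [142.  89.  51.]
scene 0.042 126 [373. 246.] [830.3  19.2] [15.7 39.8] 87.2 0.0507 [152. 137. 127.]
scene 0.042 140 [224. 271.] [ 566.5 -188.3] [30.9 25.8] 76.6 0
[... 6810 characters left out ...]
9.] [646.4 433.6] [56.1 11.5] 73.9 0.0178 [129. 114.  94.]
side 0.012 109 [255. 321.] [536.4 386.6] [77.5  3.5] 7.9 0.017 [115.  89.  56.]
side 0.003 228 [340. 172.] [ 436.6 -312.1] [81.7 71.6] 10.1 0.006 [205. 162. 101.]
side 0.003 47 [280. 210.] [587.7 -47.8] [94.3 12.9] 81.5 0.0048 [52. 51. 36.]
side 0.003 50 [267. 225.] [606.   38.1] [65.8 10.1] 76.3 0.0052 [59. 49. 33.]
side 0.003 100 [249. 239.] [641.3 110. ] [71.4 55.8] 13.0 0.005 [64. 57. 41.]
side 0.003 1911 [276. 303.] [507.3 314.9] [150.3  91. ] 8.1 0.0059 [210. 168. 104.]
side 0.003 72 [125. 327.] [809.  458.6] [67.7 17.2] 77.7 0.0067 [110.  77.  45.]
side 0.003 77 [255. 325.] [534.4 386.8] [81.8  4.8] 8.4 0.0061 [124.  97.  60.]
```

```bash
cat >> h.py <<'E'
def plan(tgt,ang,n,grip,cur=None):
    """rows to bring TCP to tgt, tool x at ang deg (tool down)"""
    o=sensors.get_obs(); p=o['ee_pos']; M=rot(o['tool_rot'])
    a=np.radians(ang); T=np.array([[np.cos(a),np.sin(a),0],[np.sin(a),-np.cos(a),0],[0,0,-1]])
    rv=R.from_matrix(M.T@T).as_rotvec(); st=R.from_rotvec(rv/n).as_matrix()
    d=(np.array(tgt)-p)/n; rows=[]
    for i in range(n):
        s=M.T@d; rows.append([round(float(x),4) for x in s]+[round(float(x),3) for x in rv/n]+[grip]); M=M@st
    print('t',round(o['t'],2),'pos',p.round(4),'w',round(o['gripper_width'],4),'F',o['wrist_force'].round(2),'dist/row',np.linalg.norm(d).round(4),'rv',rv.round(3))
    for k in range(0,n,10): print(str(rows[k:k+10]).replace(' ',''))
E
python3 -c "
from h import *
plan([.613,-.0575,.13],77.9,18,0)"
```

```text
t 0.2 pos [ 0.2319 -0.6336  0.2308] w 0.0854 F [ 0.22  0.19 -0.32] dist/row 0.0388 rv [-1.000e-03 -1.000e-03 -1.009e+00]
[[0.0309,-0.0228,0.0056,-0.0,-0.0,-0.056,0],[0.0321,-0.021,0.0056,-0.0,-0.0,-0.056,0],[0.0332,-0.0192,0.0056,-0.0,-0.0,-0.056,0],[0.0343,-0.0173,0.0056,-0.0,-0.0,-0.056,0],[0.0352,-0.0153,0.0056,-0.0,-0.0,-0.056,0],[0.036,-0.0133,0.0056,-0.0,-0.0,-0.056,0],[0.0367,-0.0113,0.0056,-0.0,-0.0,-0.056,0],[0.0372,-0.0092,0.0056,-0.0,-0.0,-0.056,0],[0.0377,-0.0071,0.0056,-0.0,-0.0,-0.056,0],[0.038,-0.005,0.0056,-0.0,-0.0,-0.056,0]]
[[0.0383,-0.0029,0.0056,-0.0,-0.0,-0.056,0],[0.0384,-0.0007,0.0056,-0.0,-0.0,-0.056,0],[0.0383,0.0014,0.0056,-0.0,-0.0,-0.056,0],[0.0382,0.0036,0.0056,-0.0,-0.0,-0.056,0],[0.0379,0.0057,0.0056,-0.0,-0.0,-0.056,0],[0.0376,0.0078,0.0056,-0.0,-0.0,-0.056,0],[0.0371,0.0099,0.0056,-0.0,-0.0,-0.056,0],[0.0365,0.012,0.0056,-0.0,-0.0,-0.056,0]]
```

Call:
servo_tool(
  series=[
    [[0.031, -0.023, 0.005, 0, 0, -0.056, 0], [0.032, -0.021, 0.005, 0, 0, -0.056, 0], [0.033, -0.019, 0.005, 0, 0, -0.056, 0], [0.034, -0.017, 0.005, 0, 0, -0.056, 0], [0.035, -0.015, 0.005, 0, 0, -0.056, 0], [0.036, -0.013, 0.005, 0, 0, -0.056, 0], [0.037, -0.011, 0.005, 0, 0, -0.056, 0], [0.037, -0.009, 0.005, 0, 0, -0.056, 0], [0.038, -0.007, 0.005, 0, 0, -0.056, 0], [0.038, -0.005, 0.005, 0, 0, -0.056, 0]],
  ],
)

```text
t: 1.03
ee_pos: [0.4452, -0.3137, 0.1812]
tool_rot: [0.0, 0.898, 0.441, 0.0]
wrist_force: [1.2, -0.1, -0.8]
gripper_width: 0.0851
```

Call:
servo_tool(
  series=[
    [[0.038, -0.003, 0.006, 0, 0, -0.056, 0], [0.038, -0.001, 0.006, 0, 0, -0.056, 0], [0.038, 0.001, 0.006, 0, 0, -0.056, 0], [0.038, 0.004, 0.006, 0, 0, -0.056, 0], [0.038, 0.006, 0.006, 0, 0, -0.056, 0], [0.038, 0.008, 0.006, 0, 0, -0.056, 0], [0.037, 0.01, 0.006, 0, 0, -0.056, 0], [0.036, 0.012, 0.006, 0, 0, -0.056, 0], [0, 0, 0, 0, 0, 0, 0]],
  ],
)

```text
t: 1.78
ee_pos: [0.6168, -0.0509, 0.1322]
tool_rot: [-0.002, 0.774, 0.633, 0.002]
wrist_force: [0.4, 1.1, 0.3]
gripper_width: 0.0852
```

```bash
python3 -c "
from h import *
plan([.613,-.0575,.025],77.9,6,0)
im,P=cloud('wrist'); cv2.imwrite('pics/w1.png',im[:,:,::-1])
m=((P[...,2]>.042)&(P[...,2]<.060)).astype(np.uint8)
k,l,s,c=cv2.connectedComponentsWithStats(m,connectivity=4)
for i in range(1,k):
    if s[i,4]>300:
        q=P[l==i]; print(s[i,4],c[i].round(),*minrect(q[:,:2]),q[:,2].mean().round(4))
"
```

```text
t 1.78 pos [ 0.6168 -0.0509  0.1322] w 0.0852 F [0.43 1.14 0.25] dist/row 0.0179 rv [ 0.    -0.006  0.012]
[[-0.0013,-0.0004,0.0179,0.0,-0.001,0.002,0],[-0.0013,-0.0004,0.0179,0.0,-0.001,0.002,0],[-0.0013,-0.0004,0.0179,0.0,-0.001,0.002,0],[-0.0013,-0.0004,0.0179,0.0,-0.001,0.002,0],[-0.0012,-0.0004,0.0179,0.0,-0.001,0.002,0],[-0.0012,-0.0004,0.0179,0.0,-0.001,0.002,0]]
1996 [277.  33.] [639.1  70.9] [30.2 24. ] 78.7 0.0508
505 [550.  61.] [813.1  19.7] [10.3 16. ] 2.4 0.0488
1452 [276. 139.] [625.4   6.2] [29.7 23.9] 77.4 0.0509
1167 [275. 225.] [611.6 -58.2] [29.3 23.6] 77.8 0.0506
1157 [552. 350.] [ 832.  -224.3] [80.8 10.3] 89.0 0.0502
721 [254. 362.] [ 564.5 -187.3] [29.2 24.1] 80.9 0.0475
```

Call:
servo_tool(
  series=[
    [[-0.004, -0.0015, 0.01, 0, -0.003, 0.006, 0], [-0.004, -0.0015, 0.015, 0, -0.003, 0.006, 0], [0, 0, 0.02, 0, 0, 0, 0], [0, 0, 0.02, 0, 0, 0, 0], [0, 0, 0.02, 0, 0, 0, 0], [0, 0, 0.015, 0, 0, 0, 0], [0, 0, 0.008, 0, 0, 0, 0], [0, 0, 0, 0, 0, 0, 0]],
  ],
  force=60,
)

```text
t: 2.5
ee_pos: [0.607, -0.0699, 0.0234]
tool_rot: [0.001, 0.782, 0.623, -0.004]
wrist_force: [0.2, 0.8, 0.6]
gripper_width: 0.0855
```

```bash
python3 -c "
from h import *
plan([.6125,-.058,.024],77.9,1,0)
im,P=cloud('wrist'); cv2.imwrite('pics/w2.png',im[:,:,::-1])"
```

```text
t 2.5 pos [ 0.607  -0.0699  0.0234] w 0.0855 F [0.24 0.85 0.6 ] dist/row 0.0131 rv [-0.003  0.008 -0.015]
[[0.0128,0.0027,-0.0007,-0.003,0.008,-0.015,0]]
```

View pics/w2.png

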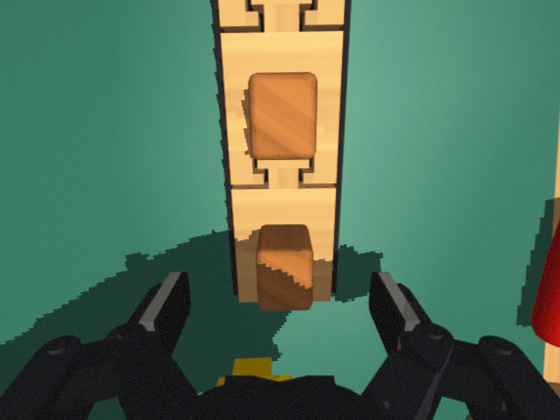

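Call:
servo_tool(
  series=[
    [[0.0065, 0.0013, 0, -0.001, 0.004, -0.007, 0], [0.0065, 0.0013, 0, -0.001, 0.004, -0.007, 0], [0, 0, 0, 0, 0, 0, 0], [0, 0, 0, 0, 0, 0, 0]],
  ],
)

```text
t: 2.88
ee_pos: [0.615, -0.0552, 0.0261]
tool_rot: [0.0, 0.777, 0.63, 0.002]
wrist_force: [-0.1, -0.5, 0.2]
gripper_width: 0.0857
```

```bash
python3 -c "
from h import *
plan([.6125,-.058,.024],77.9,1,0)"
```

```text
t 2.88 pos [ 0.615  -0.0552  0.0261] w 0.0857 F [-0.06 -0.52  0.18] dist/row 0.0043 rv [ 0.003 -0.003  0.002]
[[-0.0033,-0.0019,0.0021,0.003,-0.003,0.002,0]]
```

Call:
servo_tool(
  series=[
    [[0, 0, 0, 0, 0, 0, 0], [0, 0, 0, 0, 0, 0, 0]],
  ],
)

```text
t: 3.05
ee_pos: [0.6144, -0.0562, 0.0256]
tool_rot: [0.0, 0.777, 0.629, 0.001]
wrist_force: [-0.1, 0.4, -0.7]
gripper_width: 0.0853
```

```bash
python3 -c "
from h import *
plan([.6125,-.058,.024],77.9,1,0)"
```

```text
t 3.05 pos [ 0.6144 -0.0562  0.0256] w 0.0853 F [-0.11  0.44 -0.74] dist/row 0.003 rv [ 0.002 -0.002  0.001]
[[-0.0022,-0.0015,0.0016,0.002,-0.002,0.001,0]]
```

Call:
servo_tool(
  series=[
    [[-0.0015, -0.0015, 0.001, 0, 0, 0, 0], [0, 0, 0, 0, 0, 0, 0.3], [0, 0, 0, 0, 0, 0, 0.5], [0, 0, 0, 0, 0, 0, 1], [0, 0, 0, 0, 0, 0, 1], [0, 0, 0, 0, 0, 0, 1], [0, 0, 0, 0, 0, 0, 1], [0, 0, 0, 0, 0, 0, 1]],
  ],
)

```text
t: 3.72
ee_pos: [0.6128, -0.0571, 0.0245]
tool_rot: [0.0, 0.777, 0.629, 0.002]
wrist_force: [0.3, 0.1, 2.3]
gripper_width: 0.0233
```

```bash
python3 -c "
from h import *
plan([.6125,-.058,.024],77.9,1,0)
im,P=cloud('wrist'); cv2.imwrite('pics/w3.png',im[:,:,::-1])"
```

```text
t 3.72 pos [ 0.6128 -0.0571  0.0245] w 0.0233 F [0.27 0.15 2.32] dist/row 0.001 rv [ 0.003 -0.002  0.001]
[[-0.0009,-0.0001,0.0005,0.003,-0.002,0.001,0]]
```

View pics/w3.png

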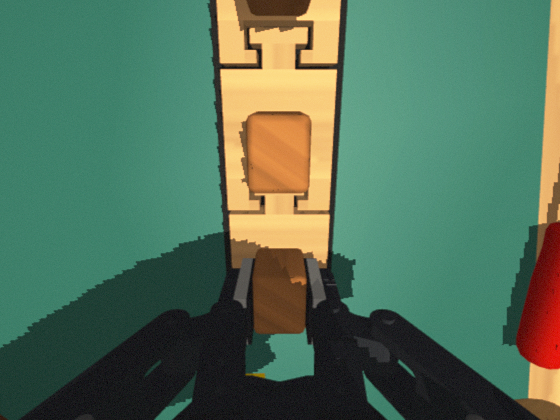

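Rib held (pixel ~280,290) and the row is undisturbed. Lift straight up.

Call:
servo_tool(
  series=[
    [[0, 0, -0.003, 0, 0, 0, 1], [0, 0, -0.006, 0, 0, 0, 1], [0, 0, -0.008, 0, 0, 0, 1], [0, 0, -0.01, 0, 0, 0, 1], [0, 0, -0.012, 0, 0, 0, 1], [0, 0, -0.012, 0, 0, 0, 1], [0, 0, -0.012, 0, 0, 0, 1], [0, 0, -0.006, 0, 0, 0, 1], [0, 0, 0, 0, 0, 0, 1], [0, 0, 0, 0, 0, 0, 1]],
  ],
)

```text
t: 4.6
ee_pos: [0.6125, -0.0574, 0.0937]
tool_rot: [0.0, 0.777, 0.629, 0.002]
wrist_force: [-0.0, 0.7, -1.9]
gripper_width: 0.0231
```

```bash
python3 -c "
from h import *
plan([.44,-.01,.07],77.9,6,1)
im,P=cloud('wrist'); cv2.imwrite('pics/w4.png',im[:,:,::-1])
im,P=cloud('scene'); cv2.imwrite('pics/s4.png',im[:,:,::-1])"
```

```text
t 4.6 pos [ 0.6125 -0.0574  0.0937] w 0.0231 F [-0.02  0.68 -1.86] dist/row 0.0301 rv [ 0.003 -0.002  0.001]
[[0.0017,-0.0298,0.0039,0.0,-0.0,0.0,1],[0.0017,-0.0298,0.0039,0.0,-0.0,0.0,1],[0.0017,-0.0298,0.0039,0.0,-0.0,0.0,1],[0.0017,-0.0298,0.0039,0.0,-0.0,0.0,1],[0.0017,-0.0298,0.0039,0.0,-0.0,0.0,1],[0.0017,-0.0298,0.0039,0.0,-0.0,0.0,1]]
```

View pics/s4.png

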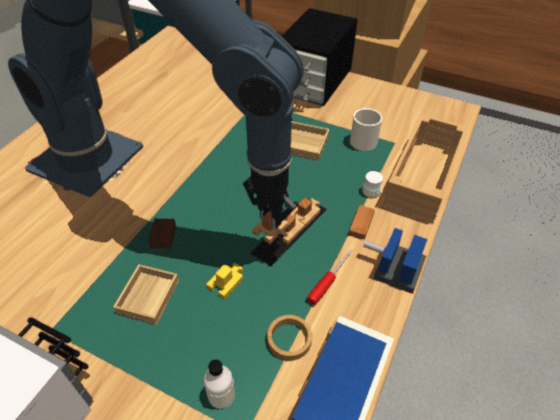

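View pics/w4.png

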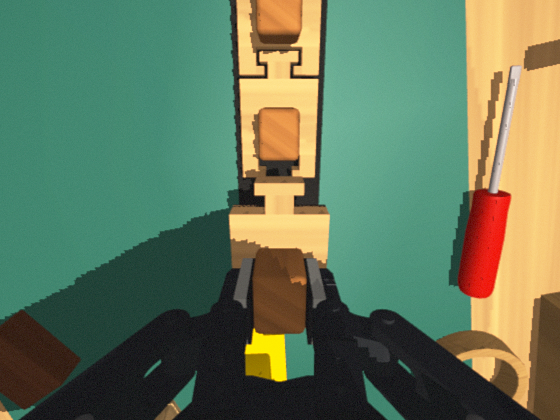

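Call:
servo_tool(
  series=[
    [[0.002, -0.03, 0, 0, 0, 0, 1], [0.002, -0.03, 0.005, 0, 0, 0, 1], [0.002, -0.03, 0.01, 0, 0, 0, 1], [0.002, -0.03, 0.013, 0, 0, 0, 1], [0.002, -0.03, 0.018, 0, 0, 0, 1], [0.002, -0.01, 0.014, 0, 0, 0, 1], [0, 0, 0.006, 0, 0, 0, 1], [0, 0, 0.002, 0, 0, 0, 1], [0, 0, 0, 0, 0, 0, 1], [0, 0, 0, 0, 0, 0, 1]],
  ],
)

```text
t: 5.53
ee_pos: [0.46, -0.0123, 0.0251]
tool_rot: [0.001, 0.777, 0.629, 0.002]
wrist_force: [-0.3, 0.3, -0.5]
gripper_width: 0.0229
```

Call:
servo_tool(
  series=[
    [[0, 0, 0, 0, 0, 0, 1], [0, 0, 0, 0, 0, 0, 1]],
  ],
)

```text
t: 5.7
ee_pos: [0.4595, -0.0123, 0.0254]
tool_rot: [0.001, 0.778, 0.629, 0.002]
wrist_force: [0.9, 0.2, -1.5]
gripper_width: 0.0226
```

Call:
servo_tool(
  series=[
    [[0, 0, 0.003, 0, 0, 0, 1], [0, 0, 0.002, 0, 0, 0, 1], [0, 0, 0, 0, 0, 0, 1], [0, 0, 0, 0, 0, 0, 1]],
  ],
)

```text
t: 6.03
ee_pos: [0.4593, -0.0123, 0.0213]
tool_rot: [0.001, 0.777, 0.629, 0.002]
wrist_force: [-2.8, -0.7, 26.0]
gripper_width: 0.0229
```

Call:
servo_tool(
  series=[
    [[0, 0, 0.001, 0, 0, 0, 1], [0, 0, 0, 0, 0, 0, 1], [0, 0, 0, 0, 0, 0, 1]],
  ],
)

```text
t: 6.28
ee_pos: [0.4593, -0.0123, 0.0212]
tool_rot: [0.001, 0.777, 0.629, 0.002]
wrist_force: [-6.0, 0.2, 45.5]
gripper_width: 0.023
```

Call:
servo_tool(
  series=[
    [[0, 0, -0.0013, 0, 0, 0, 1], [0, 0, 0, 0, 0, 0, 1], [0, 0.003, 0, 0, 0, 0, 1], [0, 0.003, 0, 0, 0, 0, 1], [0, 0.003, 0, 0, 0, 0, 1], [0, 0.003, 0, 0, 0, 0, 1]],
  ],
)

```text
t: 6.78
ee_pos: [0.468, -0.0143, 0.0213]
tool_rot: [-0.001, 0.777, 0.629, 0.0]
wrist_force: [-11.9, 3.3, 31.5]
gripper_width: 0.023
```

Call:
servo_tool(
  series=[
    [[0, 0.003, 0, 0, 0, 0, 1], [0, 0.003, 0, 0, 0, 0, 1]],
  ],
)

```text
t: 6.95
ee_pos: [0.474, -0.0156, 0.0213]
tool_rot: [-0.0, 0.777, 0.629, 0.0]
wrist_force: [-12.1, 2.4, 29.7]
gripper_width: 0.0228
```

Call:
servo_tool(
  series=[
    [[0, 0.003, 0, 0, 0, 0, 1], [0, 0.003, 0, 0, 0, 0, 1]],
  ],
)

```text
t: 7.12
ee_pos: [0.48, -0.0169, 0.0213]
tool_rot: [-0.0, 0.777, 0.629, 0.0]
wrist_force: [-11.1, 3.1, 28.8]
gripper_width: 0.0232
```

Call:
servo_tool(
  series=[
    [[0, -0.003, 0, 0, 0, 0, 1], [0, -0.003, 0, 0, 0, 0, 1], [0, -0.003, 0, 0, 0, 0, 1], [0, -0.003, 0, 0, 0, 0, 1]],
  ],
)

```text
t: 7.45
ee_pos: [0.4735, -0.0145, 0.0214]
tool_rot: [0.002, 0.777, 0.629, 0.004]
wrist_force: [5.3, -0.5, 11.6]
gripper_width: 0.0231
```

Call:
servo_tool(
  series=[
    [[0, -0.003, 0, 0, 0, 0, 1], [0, -0.003, 0, 0, 0, 0, 1]],
  ],
)

```text
t: 7.62
ee_pos: [0.4677, -0.0131, 0.0214]
tool_rot: [0.002, 0.777, 0.629, 0.004]
wrist_force: [5.5, -1.5, 13.3]
gripper_width: 0.023
```

Call:
servo_tool(
  series=[
    [[0, 0, -0.01, 0, 0, 0, 1], [0, 0, -0.02, 0, 0, 0, 1], [0, 0, -0.02, 0, 0, 0, 1], [0, 0, -0.01, 0, 0, 0, 1], [0, 0, 0, 0, 0, 0, 1], [0, 0, 0, 0, 0, 0, 1]],
  ],
)

```text
t: 8.12
ee_pos: [0.4646, -0.0136, 0.0803]
tool_rot: [0.001, 0.777, 0.629, 0.002]
wrist_force: [-1.0, -0.7, -1.6]
gripper_width: 0.0231
```

```bash
python3 -c "
from h import *
plan([.5427,.3226,.08],98.2,10,1)"
```

```text
t 8.12 pos [ 0.4646 -0.0136  0.0803] w 0.0231 F [-0.98 -0.67 -1.58] dist/row 0.0345 rv [ 0.003 -0.002 -0.353]
[[0.0345,0.0006,0.0001,0.0,-0.0,-0.035,1],[0.0345,0.0018,0.0001,0.0,-0.0,-0.035,1],[0.0344,0.0031,0.0001,0.0,-0.0,-0.035,1],[0.0342,0.0043,0.0001,0.0,-0.0,-0.035,1],[0.0341,0.0055,0.0001,0.0,-0.0,-0.035,1],[0.0339,0.0067,0.0001,0.0,-0.0,-0.035,1],[0.0336,0.0079,0.0001,0.0,-0.0,-0.035,1],[0.0333,0.0091,0.0001,0.0,-0.0,-0.035,1],[0.033,0.0102,0.0001,0.0,-0.0,-0.035,1],[0.0326,0.0114,0.0,0.0,-0.0,-0.035,1]]
```

Call:
servo_tool(
  series=[
    [[0.0345, 0.0005, 0, 0, 0, -0.035, 1], [0.0345, 0.002, 0, 0, 0, -0.035, 1], [0.0345, 0.003, 0, 0, 0, -0.035, 1], [0.034, 0.0045, 0, 0, 0, -0.035, 1], [0.034, 0.0055, 0, 0, 0, -0.035, 1], [0.034, 0.0065, 0, 0, 0, -0.035, 1], [0.0335, 0.008, 0, 0, 0, -0.035, 1], [0.0335, 0.009, 0, 0, 0, -0.035, 1], [0.033, 0.01, 0, 0, 0, -0.035, 1], [0.0325, 0.0115, 0, 0, 0, -0.035, 1]],
  ],
)

```text
t: 8.95
ee_pos: [0.5423, 0.324, 0.0791]
tool_rot: [0.0, 0.655, 0.756, 0.0]
wrist_force: [0.8, -0.0, -2.3]
gripper_width: 0.0234
```

Call:
servo_tool(
  series=[
    [[0, 0, 0, 0, 0, 0, 1], [0, 0, 0, 0, 0, 0, 1], [0, 0, 0, 0, 0, 0, 1], [0, 0, 0, 0, 0, 0, 1]],
  ],
)

```text
t: 9.28
ee_pos: [0.5426, 0.3208, 0.0799]
tool_rot: [0.001, 0.657, 0.754, 0.0]
wrist_force: [0.3, -0.6, -1.1]
gripper_width: 0.0227
```

```bash
python3 -c "
from h import *
plan([.5427,.3226,.033],98.2,4,1)
im,P=cloud('wrist'); cv2.imwrite('pics/w5.png',im[:,:,::-1])"
```

```text
t 9.28 pos [0.5426 0.3208 0.0799] w 0.0227 F [ 0.29 -0.58 -1.12] dist/row 0.0117 rv [ 0.001  0.001 -0.005]
[[0.0005,0.0001,0.0117,0.0,0.0,-0.001,1],[0.0005,0.0001,0.0117,0.0,0.0,-0.001,1],[0.0005,0.0001,0.0117,0.0,0.0,-0.001,1],[0.0005,0.0001,0.0117,0.0,0.0,-0.001,1]]
```

View pics/w5.png

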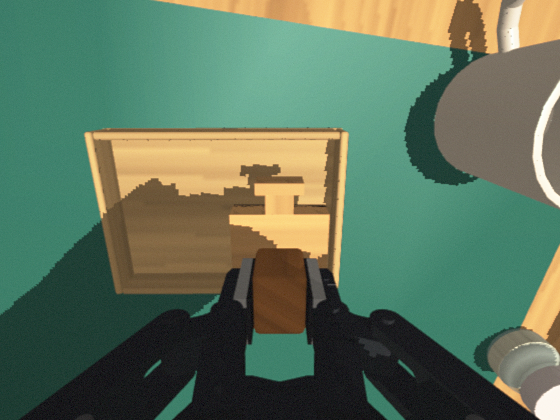

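Call:
servo_tool(
  series=[
    [[0.0005, 0, 0.012, 0, 0, 0, 1], [0.0005, 0, 0.012, 0, 0, 0, 1], [0.0005, 0, 0.012, 0, 0, 0, 1], [0, 0, 0.01, 0, 0, 0, 1], [0, 0, 0.003, 0, 0, 0, 1], [0, 0, 0.001, 0, 0, 0, 1], [0, 0, 0, 0, 0, 0, 1], [0, 0, 0, 0, 0, 0, 1]],
  ],
)

```text
t: 10.0
ee_pos: [0.5429, 0.3244, 0.0313]
tool_rot: [0.0, 0.656, 0.755, 0.002]
wrist_force: [0.6, 0.1, -1.2]
gripper_width: 0.0232
```

Call:
servo_tool(
  series=[
    [[0, 0, 0.001, 0, 0, 0, 1], [0, 0, 0.0005, 0, 0, 0, 1], [0, 0, 0, 0, 0, 0, 1]],
  ],
)

```text
t: 10.25
ee_pos: [0.5429, 0.3243, 0.0298]
tool_rot: [0.0, 0.656, 0.755, 0.002]
wrist_force: [-0.5, 0.2, -0.9]
gripper_width: 0.0229
```

Call:
servo_tool(
  series=[
    [[0, 0, 0.0015, 0, 0, 0, 1], [0, 0, 0.001, 0, 0, 0, 1], [0, 0, 0, 0, 0, 0, 1], [0, 0, 0, 0, 0, 0, 1]],
  ],
)

```text
t: 10.58
ee_pos: [0.5427, 0.3242, 0.0269]
tool_rot: [0.0, 0.656, 0.755, 0.001]
wrist_force: [0.6, 0.9, -0.8]
gripper_width: 0.0228
```

Call:
servo_tool(
  series=[
    [[0, 0, 0.0005, 0, 0, 0, 1], [0, 0, 0, 0, 0, 0, 1]],
  ],
)

```text
t: 10.75
ee_pos: [0.5428, 0.3243, 0.0265]
tool_rot: [0.0, 0.656, 0.755, 0.001]
wrist_force: [1.5, 0.1, -0.8]
gripper_width: 0.0234
```

Call:
servo_tool(
  series=[
    [[0, 0, 0.0005, 0, 0, 0, 1], [0, 0, 0, 0, 0, 0, 1], [0, 0, 0, 0, 0, 0, 1]],
  ],
)

```text
t: 11.0
ee_pos: [0.5429, 0.3242, 0.0265]
tool_rot: [0.001, 0.656, 0.755, 0.002]
wrist_force: [-1.3, -1.4, 5.3]
gripper_width: 0.0229
```

Call:
servo_tool(
  series=[
    [[0, 0, 0, 0, 0, 0, 0.65], [0, 0, 0, 0, 0, 0, 0.6], [0, 0, 0, 0, 0, 0, 0.6], [0, 0, 0, 0, 0, 0, 0.6]],
  ],
)

```text
t: 11.33
ee_pos: [0.5427, 0.3243, 0.0259]
tool_rot: [0.0, 0.656, 0.755, 0.001]
wrist_force: [-0.1, -0.1, -0.0]
gripper_width: 0.0343
```

Rise with fingers partly open.

Call:
servo_tool(
  series=[
    [[0, 0, -0.01, 0, 0, 0, 0.6], [0, 0, -0.02, 0, 0, 0, 0.6], [0, 0, -0.025, 0, 0, 0, 0.4], [0, 0, -0.03, 0, 0, 0, 0], [0, 0, -0.02, 0, 0, 0, 0], [0, 0, 0, 0, 0, 0, 0], [0, 0, 0, 0, 0, 0, 0], [0, 0, 0, 0, 0, 0, 0]],
  ],
)

```text
t: 12.0
ee_pos: [0.5423, 0.3237, 0.1309]
tool_rot: [0.0, 0.656, 0.755, 0.001]
wrist_force: [-0.6, -1.5, -0.7]
gripper_width: 0.0854
```

```bash
python3 -c "
from h import *
plan([.6265,.0068,.12],77.9,10,0)
im,P=cloud('wrist'); cv2.imwrite('pics/w6.png',im[:,:,::-1])
m=((P[...,2]>.042)&(P[...,2]<.060)).astype(np.uint8)
k,l,s,c=cv2.connectedComponentsWithStats(m,connectivity=4)
for i in range(1,k):
    if s[i,4]>300:
        q=P[l==i]; print(s[i,4],c[i].round(),*minrect(q[:,:2]),q[:,2].mean().round(4))
"
```

```text
t 12.0 pos [0.5423 0.3237 0.1309] w 0.0854 F [-0.55 -1.54 -0.68] dist/row 0.0328 rv [ 0.002 -0.001  0.351]
[[-0.0326,0.0039,0.0011,0.0,-0.0,0.035,0],[-0.0324,0.0051,0.0011,0.0,-0.0,0.035,0],[-0.0322,0.0062,0.0011,0.0,-0.0,0.035,0],[-0.032,0.0073,0.0011,0.0,-0.0,0.035,0],[-0.0317,0.0084,0.0011,0.0,-0.0,0.035,0],[-0.0314,0.0095,0.0011,0.0,-0.0,0.035,0],[-0.031,0.0106,0.0011,0.0,-0.0,0.035,0],[-0.0306,0.0117,0.0011,0.0,-0.0,0.035,0],[-0.0302,0.0128,0.0011,0.0,-0.0,0.035,0],[-0.0297,0.0138,0.0011,0.0,-0.0,0.035,0]]
1285 [444. 113.] [647.2 411.5] [25.3 73.9] 3.2 0.0514
2492 [532. 121.] [695.  413.8] [34.1 71.8] 1.9 0.0515
1254 [280. 217.] [542.5 322.9] [24.  29.6] 8.1 0.0524
813 [518. 339.] [764.2 238.7] [20.7 43.2] 70.6 0.052
676 [552. 362.] [804.3 225.2] [ 4. 50.] 0.0 0.0497
```

View pics/w6.png

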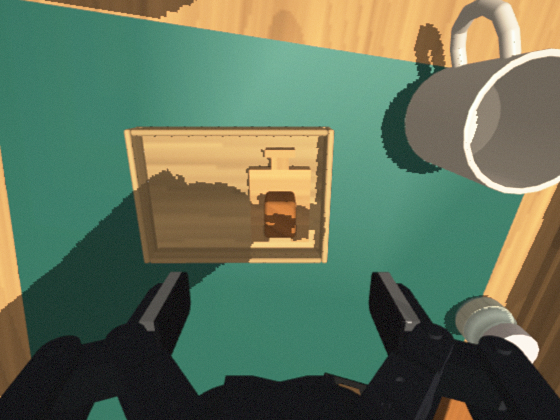

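```bash
python3 -c "
from h import *
plan([.640,.072,.09],77.9,8,0)"
```

```text
t 12.05 pos [0.542  0.3236 0.1303] w 0.0854 F [-0.75  0.09 -0.32] dist/row 0.0341 rv [ 0.001 -0.001  0.351]
[[-0.0329,0.0077,0.005,0.0,-0.0,0.044,0],[-0.0325,0.0092,0.005,0.0,-0.0,0.044,0],[-0.032,0.0106,0.005,0.0,-0.0,0.044,0],[-0.0316,0.012,0.005,0.0,-0.0,0.044,0],[-0.031,0.0134,0.005,0.0,-0.0,0.044,0],[-0.0304,0.0147,0.005,0.0,-0.0,0.044,0],[-0.0297,0.016,0.005,0.0,-0.0,0.044,0],[-0.029,0.0173,0.005,0.0,-0.0,0.044,0]]
```

Call:
servo_tool(
  series=[
    [[-0.033, 0.0075, 0.005, 0, 0, 0.044, 0], [-0.0325, 0.009, 0.005, 0, 0, 0.044, 0], [-0.032, 0.0105, 0.005, 0, 0, 0.044, 0], [-0.0315, 0.012, 0.005, 0, 0, 0.044, 0], [-0.031, 0.0135, 0.005, 0, 0, 0.044, 0], [-0.0305, 0.0145, 0.005, 0, 0, 0.044, 0], [-0.0295, 0.016, 0.005, 0, 0, 0.044, 0], [-0.029, 0.0175, 0.005, 0, 0, 0.044, 0], [0, 0, 0, 0, 0, 0, 0], [0, 0, 0, 0, 0, 0, 0]],
  ],
)

```text
t: 12.88
ee_pos: [0.6398, 0.0691, 0.089]
tool_rot: [-0.0, 0.779, 0.627, -0.0]
wrist_force: [-0.5, 0.3, -0.3]
gripper_width: 0.0853
```

Call:
servo_tool(
  series=[
    [[0, 0, 0, 0, 0, 0, 0], [0, 0, 0, 0, 0, 0, 0]],
  ],
)

```text
t: 13.05
ee_pos: [0.6394, 0.074, 0.0903]
tool_rot: [-0.001, 0.777, 0.629, 0.001]
wrist_force: [0.0, 0.2, -0.5]
gripper_width: 0.0854
```

```bash
python3 -c "
from h import *
plan([.640,.072,.024],77.9,5,0)
im,P=cloud('wrist'); cv2.imwrite('pics/w7.png',im[:,:,::-1])
m=((P[...,2]>.042)&(P[...,2]<.060)).astype(np.uint8)
k,l,s,c=cv2.connectedComponentsWithStats(m,connectivity=4)
for i in range(1,k):
    if s[i,4]>300:
        q=P[l==i]; print(s[i,4],c[i].round(),*minrect(q[:,:2]),q[:,2].mean().round(4))
"
```

```text
t 13.05 pos [0.6394 0.074  0.0903] w 0.0854 F [ 0.03  0.18 -0.49] dist/row 0.0133 rv [ 0.001 -0.003  0.001]
[[-0.0004,0.0002,0.0133,0.0,-0.001,0.0,0],[-0.0004,0.0002,0.0133,0.0,-0.001,0.0,0],[-0.0004,0.0002,0.0133,0.0,-0.001,0.0,0],[-0.0004,0.0002,0.0133,0.0,-0.001,0.0,0],[-0.0004,0.0002,0.0133,0.0,-0.001,0.0,0]]
1700 [281. 240.] [639.4  71.8] [29.5 23.9] 78.4 0.0505
400 [551. 260.] [810.7  20.9] [17.9  8.4] 69.2 0.0479
1367 [281. 325.] [625.5   7.1] [30.  23.9] 78.4 0.0502
```

Call:
servo_tool(
  series=[
    [[-0.001, 0, 0.013, 0, 0, 0, 0], [0, 0.0005, 0.015, 0, 0, 0, 0], [0, 0, 0.015, 0, 0, 0, 0], [0, 0, 0.014, 0, 0, 0, 0], [0, 0, 0.007, 0, 0, 0, 0], [0, 0, 0.002, 0, 0, 0, 0], [0, 0, 0, 0, 0, 0, 0], [0, 0, 0, 0, 0, 0, 0], [0, 0, 0, 0, 0, 0, 0]],
  ],
)

```text
t: 13.85
ee_pos: [0.6411, 0.0717, 0.0257]
tool_rot: [0.0, 0.778, 0.628, 0.002]
wrist_force: [-1.1, -0.4, -0.7]
gripper_width: 0.0852
```

```bash
python3 -c "
from h import *
plan([.640,.072,.024],77.9,1,0)"
```

```text
t 13.85 pos [0.6411 0.0717 0.0257] w 0.0852 F [-1.08 -0.36 -0.67] dist/row 0.0021 rv [ 0.003 -0.003 -0.001]
[[0.0,-0.0012,0.0017,0.003,-0.003,-0.001,0]]
```

Call:
servo_tool(
  series=[
    [[0, -0.001, 0.0015, 0, 0, 0, 0], [0, 0, 0, 0, 0, 0, 0.3], [0, 0, 0, 0, 0, 0, 0.5], [0, 0, 0, 0, 0, 0, 1], [0, 0, 0, 0, 0, 0, 1], [0, 0, 0, 0, 0, 0, 1], [0, 0, 0, 0, 0, 0, 1], [0, 0, 0, 0, 0, 0, 1]],
  ],
)

```text
t: 14.52
ee_pos: [0.6398, 0.0716, 0.0235]
tool_rot: [0.0, 0.778, 0.628, 0.002]
wrist_force: [-0.1, -0.1, 2.3]
gripper_width: 0.0231
```

Call:
servo_tool(
  series=[
    [[0, 0, -0.003, 0, 0, 0, 1], [0, 0, -0.006, 0, 0, 0, 1], [0, 0, -0.008, 0, 0, 0, 1], [0, 0, -0.01, 0, 0, 0, 1], [0, 0, -0.012, 0, 0, 0, 1], [0, 0, -0.012, 0, 0, 0, 1], [0, 0, -0.012, 0, 0, 0, 1], [0, 0, -0.006, 0, 0, 0, 1], [0, 0, 0, 0, 0, 0, 1], [0, 0, 0, 0, 0, 0, 1]],
  ],
)

```text
t: 15.35
ee_pos: [0.6396, 0.0715, 0.0928]
tool_rot: [0.0, 0.778, 0.628, 0.002]
wrist_force: [-0.7, -0.3, -2.1]
gripper_width: 0.0231
```

```bash
python3 -c "
from h import *
plan([.46,-.01,.05],77.9,6,1)
im,P=cloud('wrist'); cv2.imwrite('pics/w8.png',im[:,:,::-1])"
```

```text
t 15.35 pos [0.6396 0.0715 0.0928] w 0.0231 F [-0.7  -0.27 -2.09] dist/row 0.0336 rv [ 0.003 -0.002 -0.001]
[[-0.0196,-0.0264,0.007,0.0,-0.0,-0.0,1],[-0.0196,-0.0264,0.007,0.0,-0.0,-0.0,1],[-0.0196,-0.0264,0.0071,0.0,-0.0,-0.0,1],[-0.0196,-0.0264,0.0071,0.0,-0.0,-0.0,1],[-0.0196,-0.0264,0.0071,0.0,-0.0,-0.0,1],[-0.0196,-0.0264,0.0071,0.0,-0.0,-0.0,1]]
```

View pics/w8.png

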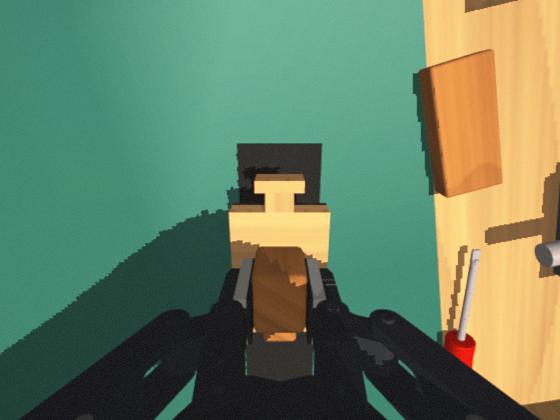

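Call:
servo_tool(
  series=[
    [[-0.0115, -0.028, 0, 0, 0, 0, 1], [-0.0115, -0.028, 0.003, 0, 0, 0, 1], [-0.0115, -0.028, 0.01, 0, 0, 0, 1], [-0.0115, -0.028, 0.013, 0, 0, 0, 1], [-0.0115, -0.028, 0.018, 0, 0, 0, 1], [-0.0115, -0.028, 0.014, 0, 0, 0, 1], [0, 0, 0.007, 0, 0, 0, 1], [0, 0, 0.003, 0, 0, 0, 1], [0, 0, 0, 0, 0, 0, 1], [0, 0, 0, 0, 0, 0, 1]],
  ],
)

```text
t: 16.23
ee_pos: [0.4621, 0.04, 0.0238]
tool_rot: [0.0, 0.778, 0.628, 0.002]
wrist_force: [-0.5, 0.1, -1.3]
gripper_width: 0.0232
```

Call:
servo_tool(
  series=[
    [[0, 0, 0.002, 0, 0, 0, 1], [0, 0, 0.001, 0, 0, 0, 1], [0, 0, 0, 0, 0, 0, 1], [0, 0, 0, 0, 0, 0, 1]],
  ],
)

```text
t: 16.57
ee_pos: [0.4611, 0.0396, 0.0209]
tool_rot: [0.0, 0.778, 0.628, 0.002]
wrist_force: [0.1, 0.8, -1.4]
gripper_width: 0.0231
```

Call:
servo_tool(
  series=[
    [[0, 0, 0.001, 0, 0, 0, 1], [0, 0, 0.0005, 0, 0, 0, 1], [0, 0, 0, 0, 0, 0, 1]],
  ],
)

```text
t: 16.82
ee_pos: [0.4612, 0.0395, 0.0204]
tool_rot: [0.001, 0.778, 0.628, 0.002]
wrist_force: [-2.8, -0.4, 16.5]
gripper_width: 0.0233
```

Call:
servo_tool(
  series=[
    [[0, 0.003, 0, 0, 0, 0, 1], [0, 0.003, 0, 0, 0, 0, 1], [0, 0.003, 0, 0, 0, 0, 1], [0, 0.003, 0, 0, 0, 0, 1]],
  ],
)

```text
t: 17.15
ee_pos: [0.4619, 0.0391, 0.0204]
tool_rot: [-0.004, 0.777, 0.63, -0.005]
wrist_force: [-47.0, 18.4, 71.6]
gripper_width: 0.0232
```

Call:
servo_tool(
  series=[
    [[0, 0.003, 0, 0, 0, 0, 1], [0, 0.003, 0, 0, 0, 0, 1]],
  ],
)

```text
t: 17.32
ee_pos: [0.4627, 0.0388, 0.0204]
tool_rot: [-0.007, 0.776, 0.631, -0.009]
wrist_force: [-63.6, 25.4, 92.2]
gripper_width: 0.0234
```

Call:
servo_tool(
  series=[
    [[0, -0.003, 0, 0, 0, 0, 1], [0, -0.003, 0, 0, 0, 0, 1], [0, -0.003, 0, 0, 0, 0, 1], [0, -0.003, 0, 0, 0, 0, 1]],
  ],
)

```text
t: 17.65
ee_pos: [0.462, 0.0392, 0.0203]
tool_rot: [-0.001, 0.777, 0.63, -0.001]
wrist_force: [-9.9, 2.5, 21.2]
gripper_width: 0.023
```

Call:
servo_tool(
  series=[
    [[0, -0.003, 0, 0, 0, 0, 1], [0, -0.003, 0, 0, 0, 0, 1]],
  ],
)

```text
t: 17.82
ee_pos: [0.4617, 0.0393, 0.0205]
tool_rot: [0.001, 0.778, 0.628, 0.002]
wrist_force: [6.8, -4.9, 9.3]
gripper_width: 0.0231
```

Call:
servo_tool(
  series=[
    [[0, -0.003, 0, 0, 0, 0, 1], [0, -0.003, 0, 0, 0, 0, 1]],
  ],
)

```text
t: 17.98
ee_pos: [0.458, 0.041, 0.0205]
tool_rot: [0.002, 0.778, 0.628, 0.004]
wrist_force: [6.1, -0.6, 8.8]
gripper_width: 0.0232
```

Call:
servo_tool(
  series=[
    [[0, -0.003, 0, 0, 0, 0, 1], [0, -0.003, 0, 0, 0, 0, 1]],
  ],
)

```text
t: 18.15
ee_pos: [0.4526, 0.0427, 0.0206]
tool_rot: [0.002, 0.778, 0.628, 0.005]
wrist_force: [5.5, -0.7, 8.5]
gripper_width: 0.0231
```

Call:
servo_tool(
  series=[
    [[0, -0.003, 0.0005, 0, 0, 0, 1], [0, -0.003, 0, 0, 0, 0, 1]],
  ],
)

```text
t: 18.32
ee_pos: [0.4486, 0.0441, 0.0206]
tool_rot: [0.003, 0.778, 0.628, 0.006]
wrist_force: [8.8, -0.6, 15.0]
gripper_width: 0.023
```

Call:
servo_tool(
  series=[
    [[0, 0, 0, 0, 0, 0, 1], [0, 0, 0, 0, 0, 0, 1], [0, 0, 0, 0, 0, 0, 1]],
  ],
)

```text
t: 18.57
ee_pos: [0.4479, 0.0443, 0.0205]
tool_rot: [0.002, 0.778, 0.628, 0.006]
wrist_force: [7.1, 0.5, 16.5]
gripper_width: 0.0232
```

Call:
servo_tool(
  series=[
    [[0.003, 0, 0, 0, 0, 0, 1], [0.003, 0, 0, 0, 0, 0, 1], [0.003, 0, 0, 0, 0, 0, 1], [0.003, 0, 0, 0, 0, 0, 1]],
  ],
)

```text
t: 18.9
ee_pos: [0.4473, 0.051, 0.0204]
tool_rot: [0.003, 0.779, 0.626, 0.001]
wrist_force: [0.7, -18.9, 27.5]
gripper_width: 0.0232
```

Call:
servo_tool(
  series=[
    [[0.003, 0, 0, 0, 0, 0, 1]],
  ],
)

```text
t: 18.98
ee_pos: [0.4475, 0.0537, 0.0204]
tool_rot: [0.003, 0.779, 0.626, 0.001]
wrist_force: [0.2, -18.5, 29.3]
gripper_width: 0.0234
```

Call:
servo_tool(
  series=[
    [[0.003, 0, 0, 0, 0, 0, 1]],
  ],
)

```text
t: 19.07
ee_pos: [0.4479, 0.0564, 0.0204]
tool_rot: [0.003, 0.78, 0.626, 0.0]
wrist_force: [0.4, -19.6, 28.5]
gripper_width: 0.0231
```

Call:
servo_tool(
  series=[
    [[0, 0, -0.0005, 0, 0, 0, 1], [-0.005, 0, 0, 0, 0, 0, 1], [-0.01, 0, 0, 0, 0, 0, 1], [-0.01, 0, 0, 0, 0, 0, 1]],
  ],
)

```text
t: 19.4
ee_pos: [0.4455, 0.0393, 0.0206]
tool_rot: [0.001, 0.777, 0.629, 0.006]
wrist_force: [3.7, 8.8, 11.8]
gripper_width: 0.0233
```

Call:
servo_tool(
  series=[
    [[-0.01, 0, 0, 0, 0, 0, 1]],
  ],
)

```text
t: 19.48
ee_pos: [0.4436, 0.0293, 0.0206]
tool_rot: [0.001, 0.777, 0.629, 0.006]
wrist_force: [4.7, 8.8, 13.1]
gripper_width: 0.0231
```

Call:
servo_tool(
  series=[
    [[-0.01, 0, 0, 0, 0, 0, 1]],
  ],
)

```text
t: 19.57
ee_pos: [0.4416, 0.0195, 0.0206]
tool_rot: [0.001, 0.777, 0.629, 0.006]
wrist_force: [4.7, 8.4, 11.2]
gripper_width: 0.0233
```

```bash
python3 -c "
from h import *
o=sensors.get_obs();print(o['torque'],o['wrist_force'],o['joint_torque'])
im,P=cloud('side'); cv2.imwrite('pics/s9.png',im[100:320,150:480,::-1].repeat(2,0).repeat(2,1))"
```

```text
[ 2.01909733 -0.82053681 -0.12266718] [ 4.73886603  8.39565178 11.19021582] [  1.63777258 -51.26428485   4.09781411  -3.76922026   0.6702405
   2.87698008  -0.24135117]
```

View pics/s9.png

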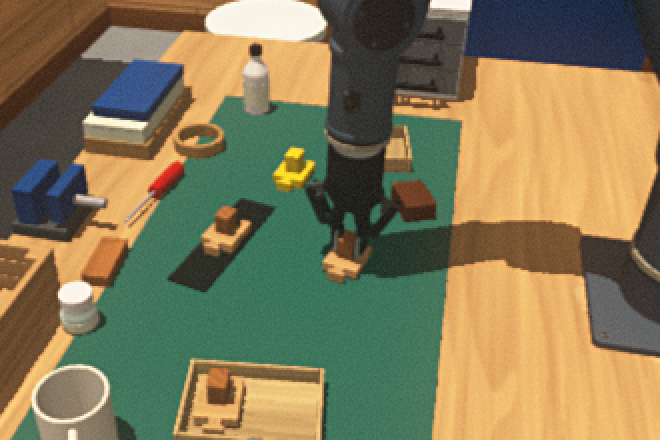

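Call:
servo_tool(
  series=[
    [[0, 0, -0.01, 0, 0, 0, 1], [0, 0, -0.02, 0, 0, 0, 1], [0, 0, -0.025, 0, 0, 0, 1], [0, 0, -0.015, 0, 0, 0, 1], [0, 0, 0, 0, 0, 0, 1], [0, 0, 0, 0, 0, 0, 1], [0, 0, 0, 0, 0, 0, 1]],
  ],
)

```text
t: 20.2
ee_pos: [0.4371, 0.0166, 0.0887]
tool_rot: [0.0, 0.778, 0.628, 0.001]
wrist_force: [-0.5, 0.1, -1.2]
gripper_width: 0.0232
```

```bash
python3 -c "
from h import *
plan([.435,-.2985,.085],100,10,1)"
```

```text
t 20.2 pos [0.4371 0.0166 0.0887] w 0.0232 F [-0.5   0.1  -1.21] dist/row 0.0315 rv [ 0.002 -0.001 -0.387]
[[-0.0309,0.0064,0.0003,0.0,-0.0,-0.039,1],[-0.0311,0.0052,0.0003,0.0,-0.0,-0.039,1],[-0.0313,0.004,0.0003,0.0,-0.0,-0.039,1],[-0.0314,0.0028,0.0003,0.0,-0.0,-0.039,1],[-0.0315,0.0016,0.0003,0.0,-0.0,-0.039,1],[-0.0315,0.0004,0.0003,0.0,-0.0,-0.039,1],[-0.0315,-0.0008,0.0004,0.0,-0.0,-0.039,1],[-0.0314,-0.0021,0.0004,0.0,-0.0,-0.039,1],[-0.0313,-0.0033,0.0004,0.0,-0.0,-0.039,1],[-0.0312,-0.0045,0.0004,0.0,-0.0,-0.039,1]]
```

Call:
servo_tool(
  series=[
    [[-0.031, 0.0065, 0, 0, 0, -0.039, 1], [-0.031, 0.005, 0, 0, 0, -0.039, 1], [-0.0315, 0.004, 0, 0, 0, -0.039, 1], [-0.0315, 0.003, 0, 0, 0, -0.039, 1], [-0.0315, 0.0015, 0, 0, 0, -0.039, 1], [-0.0315, 0.0005, 0, 0, 0, -0.039, 1], [-0.0315, -0.001, 0, 0, 0, -0.039, 1], [-0.0315, -0.002, 0, 0, 0, -0.039, 1], [-0.0315, -0.0035, 0, 0, 0, -0.039, 1], [-0.031, -0.0045, 0, 0, 0, -0.039, 1]],
  ],
)

```text
t: 21.03
ee_pos: [0.4345, -0.3, 0.0872]
tool_rot: [-0.001, 0.641, 0.768, 0.001]
wrist_force: [0.8, -0.1, -1.9]
gripper_width: 0.0234
```

Call:
servo_tool(
  series=[
    [[0, 0, 0, 0, 0, 0, 1], [0, 0, 0, 0, 0, 0, 1], [0, 0, 0, 0, 0, 0, 1], [0, 0, 0, 0, 0, 0, 1]],
  ],
)

```text
t: 21.37
ee_pos: [0.4353, -0.2972, 0.088]
tool_rot: [-0.0, 0.641, 0.768, 0.002]
wrist_force: [0.4, -0.5, -1.3]
gripper_width: 0.023
```

```bash
python3 -c "
from h import *
plan([.435,-.2985,.03],100,4,1)
im,P=cloud('wrist'); cv2.imwrite('pics/w10.png',im[:,:,::-1])"
```

```text
t 21.37 pos [ 0.4353 -0.2972  0.088 ] w 0.023 F [ 0.43 -0.47 -1.31] dist/row 0.0145 rv [ 0.002 -0.003  0.005]
[[-0.0003,-0.0002,0.0145,0.0,-0.001,0.001,1],[-0.0003,-0.0001,0.0145,0.0,-0.001,0.001,1],[-0.0003,-0.0001,0.0145,0.0,-0.001,0.001,1],[-0.0003,-0.0001,0.0145,0.0,-0.001,0.001,1]]
```

View pics/w10.png

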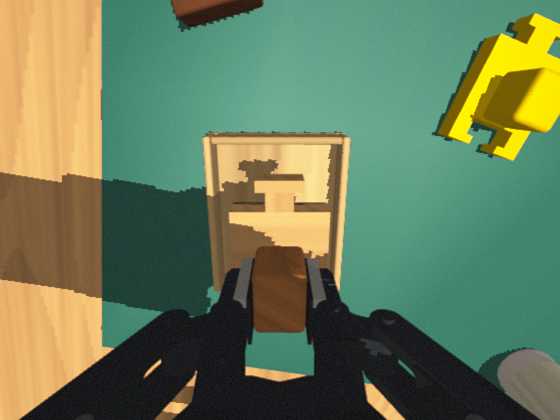

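Block hangs centred and square over the small tray. Lower.

Call:
servo_tool(
  series=[
    [[-0.001, 0, 0.015, 0, 0, 0, 1], [0, 0, 0.015, 0, 0, 0, 1], [0, 0, 0.015, 0, 0, 0, 1], [0, 0, 0.01, 0, 0, 0, 1], [0, 0, 0.003, 0, 0, 0, 1], [0, 0, 0.001, 0, 0, 0, 1], [0, 0, 0, 0, 0, 0, 1], [0, 0, 0, 0, 0, 0, 1]],
  ],
)

```text
t: 22.08
ee_pos: [0.4362, -0.2997, 0.0304]
tool_rot: [0.001, 0.641, 0.767, 0.001]
wrist_force: [-0.1, 0.6, -1.3]
gripper_width: 0.023
```

Call:
servo_tool(
  series=[
    [[0, 0, 0.0005, 0, 0, 0, 1], [0, 0, 0.0005, 0, 0, 0, 1], [0, 0, 0, 0, 0, 0, 1]],
  ],
)

```text
t: 22.33
ee_pos: [0.4358, -0.2999, 0.0291]
tool_rot: [0.001, 0.642, 0.767, 0.001]
wrist_force: [0.7, -0.4, -1.8]
gripper_width: 0.0233
```

Call:
servo_tool(
  series=[
    [[0, 0, 0.0015, 0, 0, 0, 1], [0, 0, 0.001, 0, 0, 0, 1], [0, 0, 0.0005, 0, 0, 0, 1], [0, 0, 0, 0, 0, 0, 1], [0, 0, 0, 0, 0, 0, 1]],
  ],
)

```text
t: 22.75
ee_pos: [0.4357, -0.2996, 0.0257]
tool_rot: [0.0, 0.641, 0.767, 0.001]
wrist_force: [-0.2, -0.0, -2.4]
gripper_width: 0.023
```

Call:
servo_tool(
  series=[
    [[0, 0, 0.0005, 0, 0, 0, 1], [0, 0, 0, 0, 0, 0, 1], [0, 0, 0, 0, 0, 0, 1]],
  ],
)

```text
t: 23.0
ee_pos: [0.4358, -0.2996, 0.0255]
tool_rot: [0.0, 0.641, 0.767, 0.001]
wrist_force: [-0.9, 0.8, 3.4]
gripper_width: 0.0231
```

Call:
servo_tool(
  series=[
    [[0, 0, 0, 0, 0, 0, 0.65], [0, 0, 0, 0, 0, 0, 0.6], [0, 0, 0, 0, 0, 0, 0.6], [0, 0, 0, 0, 0, 0, 0.6], [0, 0, -0.01, 0, 0, 0, 0.6], [0, 0, -0.02, 0, 0, 0, 0.6], [0, 0, -0.025, 0, 0, 0, 0.4], [0, 0, -0.025, 0, 0, 0, 0], [0, 0, 0, 0, 0, 0, 0], [0, 0, 0, 0, 0, 0, 0]],
  ],
)

```text
t: 23.83
ee_pos: [0.4363, -0.3004, 0.1071]
tool_rot: [0.002, 0.642, 0.767, 0.002]
wrist_force: [0.4, -0.6, -0.5]
gripper_width: 0.0803
```

```bash
python3 -c "
from h import *
plan([.626,.0075,.09],77.9,10,0)
im,P=cloud('wrist'); cv2.imwrite('pics/w11.png',im[:,:,::-1])"
```

```text
t 23.83 pos [ 0.4363 -0.3004  0.1071] w 0.0803 F [ 0.35 -0.56 -0.54] dist/row 0.0362 rv [0.005 0.    0.389]
[[0.027,0.0241,0.0018,0.001,0.0,0.039,0],[0.0279,0.023,0.0018,0.001,0.0,0.039,0],[0.0287,0.0219,0.0018,0.001,0.0,0.039,0],[0.0296,0.0208,0.0018,0.001,0.0,0.039,0],[0.0304,0.0196,0.0018,0.001,0.0,0.039,0],[0.0311,0.0184,0.0017,0.001,0.0,0.039,0],[0.0318,0.0172,0.0017,0.001,0.0,0.039,0],[0.0324,0.016,0.0017,0.001,0.0,0.039,0],[0.033,0.0147,0.0017,0.001,0.0,0.039,0],[0.0336,0.0134,0.0017,0.001,0.0,0.039,0]]
```

View pics/w11.png

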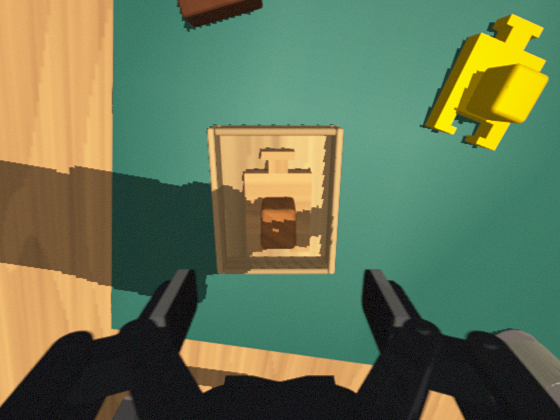

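Call:
servo_tool(
  series=[
    [[0.027, 0.024, 0, 0, 0, 0.039, 0], [0.028, 0.023, 0, 0, 0, 0.039, 0], [0.0285, 0.022, 0, 0, 0, 0.039, 0], [0.0295, 0.021, 0, 0, 0, 0.039, 0], [0.0305, 0.0195, 0, 0, 0, 0.039, 0], [0.031, 0.0185, 0, 0, 0, 0.039, 0], [0.032, 0.017, 0.005, 0, 0, 0.039, 0], [0.0325, 0.016, 0.005, 0, 0, 0.039, 0], [0.033, 0.0145, 0.005, 0, 0, 0.039, 0], [0.0335, 0.0135, 0.005, 0, 0, 0.039, 0]],
  ],
)

```text
t: 24.72
ee_pos: [0.6249, 0.0098, 0.0848]
tool_rot: [-0.0, 0.778, 0.628, 0.0]
wrist_force: [0.2, -0.2, 0.4]
gripper_width: 0.0855
```

Call:
servo_tool(
  series=[
    [[0, 0, 0, 0, 0, 0, 0], [0, 0, 0, 0, 0, 0, 0], [0, 0, 0, 0, 0, 0, 0], [0, 0, 0, 0, 0, 0, 0]],
  ],
)

```text
t: 25.05
ee_pos: [0.6241, 0.0064, 0.0856]
tool_rot: [0.0, 0.778, 0.628, 0.0]
wrist_force: [0.4, -0.2, 0.2]
gripper_width: 0.0853
```

```bash
python3 -c "
from h import *
plan([.626,.0075,.024],77.9,5,0)
im,P=cloud('wrist')
m=((P[...,2]>.042)&(P[...,2]<.060)).astype(np.uint8)
k,l,s,c=cv2.connectedComponentsWithStats(m,connectivity=4)
for i in range(1,k):
    if s[i,4]>300:
        q=P[l==i]; print(s[i,4],c[i].round(),*minrect(q[:,:2]),q[:,2].mean().round(4))
"
```

```text
t 25.05 pos [0.6241 0.0064 0.0856] w 0.0853 F [ 0.45 -0.19  0.23] dist/row 0.0123 rv [ 0.001 -0.001 -0.002]
[[0.0003,0.0003,0.0123,0.0,-0.0,-0.0,0],[0.0003,0.0003,0.0123,0.0,-0.0,-0.0,0],[0.0003,0.0003,0.0123,0.0,-0.0,-0.0,0],[0.0003,0.0003,0.0123,0.0,-0.0,-0.0,0],[0.0003,0.0003,0.0123,0.0,-0.0,-0.0,0]]
1808 [282. 239.] [625.4   6.4] [30.1 24. ] 78.3 0.0505
```

Call:
servo_tool(
  series=[
    [[0.0005, 0.001, 0.013, 0, 0, 0, 0], [0, 0.0005, 0.015, 0, 0, 0, 0], [0, 0, 0.015, 0, 0, 0, 0], [0, 0, 0.012, 0, 0, 0, 0], [0, 0, 0.006, 0, 0, 0, 0], [0, 0, 0.001, 0, 0, 0, 0], [0, 0, 0, 0, 0, 0, 0], [0, 0, 0, 0, 0, 0, 0], [0, 0, 0, 0, 0, 0, 0]],
  ],
)

```text
t: 25.85
ee_pos: [0.6272, 0.0084, 0.025]
tool_rot: [0.001, 0.778, 0.628, 0.002]
wrist_force: [0.8, 0.8, -0.9]
gripper_width: 0.0854
```

```bash
python3 -c "
from h import *
plan([.626,.007,.024],77.9,1,0)"
```

```text
t 25.85 pos [0.6272 0.0084 0.025 ] w 0.0854 F [ 0.84  0.82 -0.87] dist/row 0.0021 rv [ 0.003 -0.002 -0.001]
[[-0.0017,-0.0009,0.001,0.003,-0.002,-0.001,0]]
```

Call:
servo_tool(
  series=[
    [[-0.0015, -0.001, 0.001, 0, 0, 0, 0], [0, 0, 0, 0, 0, 0, 0.3], [0, 0, 0, 0, 0, 0, 0.5], [0, 0, 0, 0, 0, 0, 1], [0, 0, 0, 0, 0, 0, 1], [0, 0, 0, 0, 0, 0, 1], [0, 0, 0, 0, 0, 0, 1], [0, 0, 0, 0, 0, 0, 1]],
  ],
)

```text
t: 26.52
ee_pos: [0.6256, 0.0072, 0.0234]
tool_rot: [0.0, 0.778, 0.628, 0.002]
wrist_force: [0.0, -0.5, 4.3]
gripper_width: 0.0231
```

Call:
servo_tool(
  series=[
    [[0, 0, -0.003, 0, 0, 0, 1], [0, 0, -0.006, 0, 0, 0, 1], [0, 0, -0.01, 0, 0, 0, 1], [0, 0, -0.012, 0, 0, 0, 1], [0, 0, -0.012, 0, 0, 0, 1], [0, 0, -0.008, 0, 0, 0, 1], [0, 0, -0.003, 0, 0, 0, 1], [0, 0, 0, 0, 0, 0, 1], [0, 0, 0, 0, 0, 0, 1]],
  ],
)

```text
t: 27.27
ee_pos: [0.6252, 0.007, 0.0773]
tool_rot: [0.0, 0.778, 0.628, 0.001]
wrist_force: [-0.1, 0.2, -2.3]
gripper_width: 0.0232
```

```bash
python3 -c "
from h import *
plan([.46,.04,.025],77.9,6,1)
o=sensors.get_obs();print(o['torque'],o['wrist_force'])
"
```

```text
t 27.27 pos [0.6252 0.007  0.0773] w 0.0232 F [-0.12  0.18 -2.26] dist/row 0.0294 rv [ 0.002 -0.002 -0.001]
[[-0.0004,-0.0281,0.0087,0.0,-0.0,-0.0,1],[-0.0004,-0.0281,0.0087,0.0,-0.0,-0.0,1],[-0.0004,-0.0281,0.0087,0.0,-0.0,-0.0,1],[-0.0004,-0.0281,0.0087,0.0,-0.0,-0.0,1],[-0.0004,-0.0281,0.0087,0.0,-0.0,-0.0,1],[-0.0004,-0.0281,0.0087,0.0,-0.0,-0.0,1]]
[ 0.02532466 -0.0138495  -0.02349496] [-0.11676443  0.18034615 -2.25826363]
```

Call:
servo_tool(
  series=[
    [[0, -0.028, 0, 0, 0, 0, 1], [0, -0.028, 0.004, 0, 0, 0, 1], [0, -0.028, 0.01, 0, 0, 0, 1], [0, -0.028, 0.012, 0, 0, 0, 1], [0, -0.028, 0.013, 0, 0, 0, 1], [0, -0.028, 0.01, 0, 0, 0, 1], [0, 0, 0.004, 0, 0, 0, 1], [0, 0, 0.001, 0, 0, 0, 1], [0, 0, 0, 0, 0, 0, 1], [0, 0, 0, 0, 0, 0, 1]],
  ],
)

```text
t: 28.1
ee_pos: [0.4625, 0.0425, 0.0229]
tool_rot: [0.0, 0.778, 0.628, 0.002]
wrist_force: [-0.9, 0.0, -2.1]
gripper_width: 0.0232
```

Call:
servo_tool(
  series=[
    [[0, 0, 0.002, 0, 0, 0, 1], [0, 0, 0, 0, 0, 0, 1], [0, 0, 0, 0, 0, 0, 1]],
  ],
)

```text
t: 28.35
ee_pos: [0.4617, 0.0423, 0.0209]
tool_rot: [0.0, 0.778, 0.628, 0.002]
wrist_force: [0.7, 0.1, -1.0]
gripper_width: 0.0232
```

Call:
servo_tool(
  series=[
    [[0, 0, 0.001, 0, 0, 0, 1], [0, 0, 0.0005, 0, 0, 0, 1], [0, 0, 0, 0, 0, 0, 1]],
  ],
)

```text
t: 28.6
ee_pos: [0.4617, 0.0424, 0.0203]
tool_rot: [0.001, 0.778, 0.628, 0.002]
wrist_force: [-1.4, -1.6, 15.8]
gripper_width: 0.0229
```

Call:
servo_tool(
  series=[
    [[0, 0.003, 0, 0, 0, 0, 1], [0, 0.003, 0, 0, 0, 0, 1]],
  ],
)

```text
t: 28.77
ee_pos: [0.4656, 0.0414, 0.0203]
tool_rot: [-0.0, 0.778, 0.629, 0.001]
wrist_force: [-9.1, 2.7, 21.5]
gripper_width: 0.0231
```

Call:
servo_tool(
  series=[
    [[0, 0.003, 0, 0, 0, 0, 1]],
  ],
)

```text
t: 28.85
ee_pos: [0.4686, 0.0408, 0.0203]
tool_rot: [-0.0, 0.778, 0.629, 0.001]
wrist_force: [-9.5, 0.7, 20.8]
gripper_width: 0.0229
```

Call:
servo_tool(
  series=[
    [[-0.005, 0, 0, 0, 0, 0, 1], [-0.01, 0, 0, 0, 0, 0, 1], [-0.01, 0, 0, 0, 0, 0, 1]],
  ],
)

```text
t: 29.1
ee_pos: [0.467, 0.0176, 0.0204]
tool_rot: [0.001, 0.777, 0.629, 0.004]
wrist_force: [1.7, 3.5, 11.8]
gripper_width: 0.023
```

Call:
servo_tool(
  series=[
    [[-0.01, 0, 0, 0, 0, 0, 1]],
  ],
)

```text
t: 29.18
ee_pos: [0.4649, 0.0075, 0.0204]
tool_rot: [0.001, 0.778, 0.629, 0.004]
wrist_force: [2.6, 3.7, 12.2]
gripper_width: 0.023
```

Call:
servo_tool(
  series=[
    [[0.003, 0, 0, 0, 0, 0, 1], [0.003, 0, 0, 0, 0, 0, 1], [0.003, 0, 0, 0, 0, 0, 1], [0.003, 0, 0, 0, 0, 0, 1]],
  ],
)

```text
t: 29.52
ee_pos: [0.4659, 0.0167, 0.0203]
tool_rot: [0.001, 0.779, 0.628, 0.002]
wrist_force: [-0.5, -5.3, 15.3]
gripper_width: 0.0232
```

Call:
servo_tool(
  series=[
    [[0.003, 0, 0, 0, 0, 0, 1]],
  ],
)

```text
t: 29.6
ee_pos: [0.4665, 0.0197, 0.0203]
tool_rot: [0.001, 0.778, 0.628, 0.001]
wrist_force: [-0.2, -5.5, 15.2]
gripper_width: 0.0228
```

Blocks 1 and 3 drag alike (~0.3–0.4); block 2 is about twice that and stuck fast under load, so it is the coarse one. Place this one in the long tray's other slot.

Call:
servo_tool(
  series=[
    [[0, 0, -0.01, 0, 0, 0, 1], [0, 0, -0.02, 0, 0, 0, 1], [0, 0, -0.025, 0, 0, 0, 1], [0, 0, -0.015, 0, 0, 0, 1], [0, 0, 0, 0, 0, 0, 1], [0, 0, 0, 0, 0, 0, 1], [0, 0, 0, 0, 0, 0, 1]],
  ],
)

```text
t: 30.18
ee_pos: [0.4653, 0.0207, 0.0887]
tool_rot: [0.0, 0.778, 0.628, 0.001]
wrist_force: [0.5, 0.3, -0.9]
gripper_width: 0.0227
```

```bash
python3 -c "
from h import *
plan([.4695,.312,.085],98.2,9,1)"
```

```text
t 30.18 pos [0.4653 0.0207 0.0887] w 0.0227 F [ 0.5   0.25 -0.91] dist/row 0.0324 rv [ 0.002 -0.001 -0.355]
[[0.0317,-0.0064,0.0005,0.0,-0.0,-0.039,1],[0.032,-0.0051,0.0005,0.0,-0.0,-0.039,1],[0.0321,-0.0038,0.0005,0.0,-0.0,-0.039,1],[0.0323,-0.0026,0.0004,0.0,-0.0,-0.039,1],[0.0323,-0.0013,0.0004,0.0,-0.0,-0.039,1],[0.0324,-0.0,0.0004,0.0,-0.0,-0.039,1],[0.0323,0.0013,0.0004,0.0,-0.0,-0.039,1],[0.0323,0.0025,0.0004,0.0,-0.0,-0.039,1],[0.0321,0.0038,0.0004,0.0,-0.0,-0.039,1]]
```

Call:
servo_tool(
  series=[
    [[0.0315, -0.0065, 0, 0, 0, -0.039, 1], [0.032, -0.005, 0, 0, 0, -0.039, 1], [0.032, -0.004, 0, 0, 0, -0.039, 1], [0.0325, -0.0025, 0, 0, 0, -0.039, 1], [0.0325, -0.0015, 0, 0, 0, -0.039, 1], [0.0325, 0, 0, 0, 0, -0.039, 1], [0.0325, 0.0015, 0, 0, 0, -0.039, 1], [0.032, 0.0025, 0, 0, 0, -0.039, 1], [0.032, 0.004, 0, 0, 0, -0.039, 1], [0, 0, 0, 0, 0, 0, 1]],
  ],
)

```text
t: 31.02
ee_pos: [0.4687, 0.3203, 0.0887]
tool_rot: [-0.002, 0.653, 0.758, 0.003]
wrist_force: [0.9, 1.6, -1.4]
gripper_width: 0.0232
```

Call:
servo_tool(
  series=[
    [[0, 0, 0, 0, 0, 0, 1], [0, 0, 0, 0, 0, 0, 1], [0, 0, 0, 0, 0, 0, 1]],
  ],
)

```text
t: 31.27
ee_pos: [0.4701, 0.3104, 0.0888]
tool_rot: [0.001, 0.657, 0.754, 0.0]
wrist_force: [0.1, 0.4, -2.0]
gripper_width: 0.0231
```

```bash
python3 -c "
from h import *
plan([.4695,.312,.029],98.2,4,1)
im,P=cloud('wrist'); cv2.imwrite('pics/w12.png',im[:,:,::-1])"
```

```text
t 31.27 pos [0.4701 0.3104 0.0888] w 0.0231 F [ 0.1   0.41 -2.03] dist/row 0.015 rv [ 0.001  0.001 -0.006]
[[0.0004,-0.0001,0.0149,0.0,0.0,-0.001,1],[0.0004,-0.0001,0.015,0.0,0.0,-0.001,1],[0.0004,-0.0001,0.015,0.0,0.0,-0.001,1],[0.0004,-0.0001,0.015,0.0,0.0,-0.001,1]]
```

View pics/w12.png

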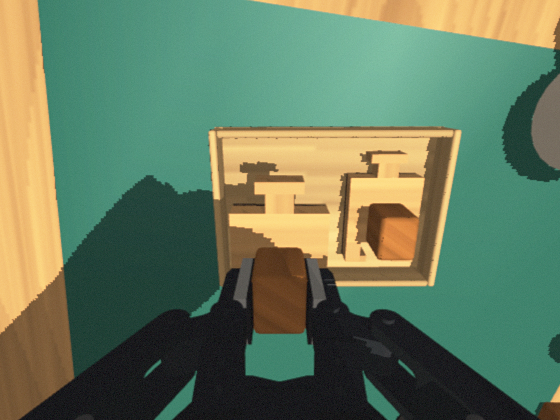

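Call:
servo_tool(
  series=[
    [[0, 0, 0.015, 0, 0, 0, 1], [0, 0, 0.015, 0, 0, 0, 1], [0, 0, 0.015, 0, 0, 0, 1], [0, 0, 0.011, 0, 0, 0, 1], [0, 0, 0.003, 0, 0, 0, 1], [0, 0, 0.001, 0, 0, 0, 1], [0, 0, 0, 0, 0, 0, 1], [0, 0, 0, 0, 0, 0, 1]],
  ],
)

```text
t: 31.98
ee_pos: [0.4709, 0.3125, 0.0304]
tool_rot: [0.001, 0.656, 0.754, 0.002]
wrist_force: [0.7, 0.1, -0.8]
gripper_width: 0.0233
```

Call:
servo_tool(
  series=[
    [[0, 0, 0.001, 0, 0, 0, 1], [0, 0, 0, 0, 0, 0, 1], [0, 0, 0, 0, 0, 0, 1]],
  ],
)

```text
t: 32.23
ee_pos: [0.4707, 0.3124, 0.0292]
tool_rot: [0.0, 0.656, 0.754, 0.002]
wrist_force: [0.4, 0.3, -1.6]
gripper_width: 0.0229
```

Call:
servo_tool(
  series=[
    [[0, 0, 0.0015, 0, 0, 0, 1], [0, 0, 0.001, 0, 0, 0, 1], [0, 0, 0.0005, 0, 0, 0, 1], [0, 0, 0, 0, 0, 0, 1], [0, 0, 0, 0, 0, 0, 1]],
  ],
)

```text
t: 32.65
ee_pos: [0.4705, 0.3123, 0.0257]
tool_rot: [0.0, 0.656, 0.755, 0.001]
wrist_force: [-0.2, 1.0, -2.1]
gripper_width: 0.0231
```

Call:
servo_tool(
  series=[
    [[0, 0, 0.0005, 0, 0, 0, 1], [0, 0, 0, 0, 0, 0, 1], [0, 0, 0, 0, 0, 0, 1]],
  ],
)

```text
t: 32.9
ee_pos: [0.4706, 0.3124, 0.0254]
tool_rot: [0.0, 0.656, 0.755, 0.001]
wrist_force: [0.1, -1.0, 1.3]
gripper_width: 0.0231
```

Contact. Release and rise.

Call:
servo_tool(
  series=[
    [[0, 0, 0, 0, 0, 0, 0.65], [0, 0, 0, 0, 0, 0, 0.6], [0, 0, 0, 0, 0, 0, 0.6], [0, 0, 0, 0, 0, 0, 0.6], [0, 0, -0.01, 0, 0, 0, 0.6], [0, 0, -0.02, 0, 0, 0, 0.6], [0, 0, -0.03, 0, 0, 0, 0.4], [0, 0, -0.04, 0, 0, 0, 0], [0, 0, -0.04, 0, 0, 0, 0], [0, 0, 0, 0, 0, 0, 0]],
  ],
)

```text
t: 33.73
ee_pos: [0.4726, 0.3148, 0.1733]
tool_rot: [0.001, 0.656, 0.755, 0.007]
wrist_force: [1.0, -0.0, -0.2]
gripper_width: 0.0805
```

Call:
servo_tool(
  series=[
    [[-0.04, 0, 0, 0, 0, 0, 0], [-0.04, 0, 0, 0, 0, 0, 0], [-0.04, 0, 0, 0, 0, 0, 0], [-0.04, 0, 0, 0, 0, 0, 0], [0, 0, 0, 0, 0, 0, 0], [0, 0, 0, 0, 0, 0, 0], [0, 0, 0, 0, 0, 0, 0]],
  ],
)

```text
t: 34.32
ee_pos: [0.4924, 0.1539, 0.1657]
tool_rot: [0.0, 0.657, 0.754, 0.002]
wrist_force: [0.0, 0.1, 0.7]
gripper_width: 0.0856
```

```bash
python3 - <<'E'
from h import *
A={'scene':0,'side':0}
for n in A:
    im,P=cloud(n); cv2.imwrite(f"pics/{n}_end.png",im[:,:,::-1])
    for lo,hi in((0.042,0.060),(0.018,.0235)):
        m=((P[...,2]>lo)&(P[...,2]<hi)&(P[...,0]>.36)&(P[...,0]<.85)&(abs(P[...,1])<.45)).astype(np.uint8)
        k,l,s,c=cv2.connectedComponentsWithStats(m,connectivity=4)
        for i in range(1,k):
            q=P[l==i]
            if s[i,4]>40 and (lo<.04 or im[l==i].mean(0)[0]>im[l==i].mean(0)[2]*2): print(n,lo,s[i,4],c[i].round(),*minrect(q[:,:2]),q[:,2].mean().round(4))
E
```

```text
scene 0.042 57 [286. 130.] [478.6 308.9] [38.9 20.6] 63.9 0.0505
scene 0.042 85 [310. 133.] [544.8 321.6] [24.5 33.2] 4.0 0.0516
scene 0.042 94 [395. 195.] [827.6 191.1] [ 7.9 44.5] 89.1 0.0519
scene 0.042 141 [223. 271.] [ 565.6 -188. ] [31. 24.] 80.8 0.0481
scene 0.042 181 [143. 287.] [ 437.  -298.8] [24.8 31.2] 9.0 0.0518
scene 0.018 84 [290. 137.] [478.2 321.9] [34.  82.3] 7.6 0.0213
scene 0.018 55 [303. 142.] [532.9 320.8] [29.5 61.3] 13.5 0.0213
scene 0.018 59 [316. 142.] [560.9 326.6] [16.5 68. ] 9.2 0.0215
scene 0.018 414 [362. 220.] [777.2 109.6] [39.9 92.6] 5.0 0.0208
scene 0.018 63 [328. 284.] [773.3 -99.6] [59.5  8.2] 80.2 0.0209
scene 0.018 263 [153. 292.] [ 443.8 -289.2] [35.3 82.5] 13.8 0.021
scene 0.018 54 [133. 299.] [ 421.  -319.2] [13.5 29.4] 13.7 0.0212
side 0.042 49 [340. 164.] [ 437.9 -297.2] [21.2 35.5] 8.3 0.0509
side 0.042 398 [150. 274.] [807.2 319.1] [  4.5 260.7] 0.0 0.0514
side 0.042 141 [259. 290.] [544.4 325.4] [24.1 30.6] 8.4 0.0516
side 0.042 139 [291. 292.] [472.4 312.6] [23.9 31.9] 6.2 0.052
side 0.018 104 [340. 171.] [ 438.2 -300.8] [57.4 97.6] 0.1 0.0215
side 0.018 270 [201. 228.] [778.3 111.6] [40.4 90.2] 4.0 0.0207
side 0.018 47 [154. 282.] [807.2 331.6] [77.4  3. ] 89.7 0.0208
side 0.018 59 [272. 284.] [528.8 275.6] [91.2  4.4] 7.3 0.0211
side 0.018 340 [259. 302.] [543.5 331. ] [50.1 81. ] 8.3 0.0215
side 0.018 366 [290. 304.] [471.4 319.6] [49.8 82.6] 7.8 0.0216
side 0.018 66 [255. 320.] [537.3 386.6] [79.3  4.4] 8.1 0.0208
```

View pics/scene_end.png

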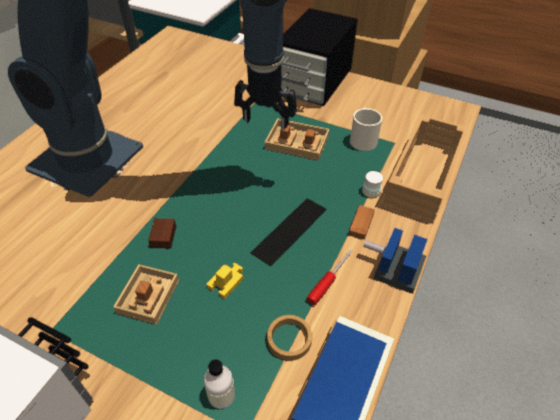

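View pics/side_end.png

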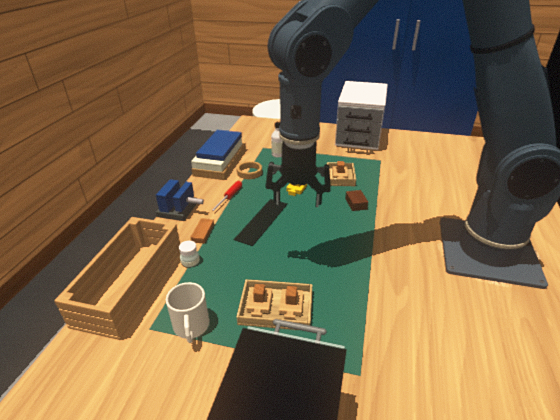

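The final pictures show the blocks' base tops at 21 mm and rib tops at about 52 mm, so all three lie flat on the tray floors. The bystanders are where they were. The gripper hangs clear. Handing in.

```bash
python3 -c "
from station import manip
print(manip.hand_in())"
```

```text
the job is handed in; nothing more can be done
None
```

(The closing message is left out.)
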